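Open the latched specimen case

TASK

Open the specimen case with the fingertips: press down its release tab and let go, so that the lid springs up part of the way by itself, then push the lid on over until it is fully open against its stop and stays there. Nothing is picked up: leave the two specimens in the case and the screw canister and slide box beside it where they are.

Things in the scene. Friction and masses are not known exactly. Their poses are not given: they have to be found in the camera images.
- case: Low grey tray, 110 (x) x 120 (y) x 40 mm high, fixed to the worktop, under a flat aluminium lid. Origin: centre of its underside, at worktop height; z is up. The tab is at its front (-x, the robot's side), at y = 0, the lid hinge along its rear (+x) edge. Its place and yaw vary.
- tab (a joint): Release tab: grey rocker at the case's front, a flat pad 36 mm wide at case x = -0.072 to -0.116, top at z = 0.030, pivot at x = -0.068, z = 0.022. Rad: 0 at rest, grows as the pad is pressed down, stop at 0.28 (9 mm down). Frees the lid at about 0.17. Sprung: 2 N starts it, 5 N reaches the stop. Its hook, 50 mm high, swings up to 7 mm forward from x = -0.071.
- tab_press (a point): The place to press: top of the tab's pad, middle of its width, at case x = -0.102, 30 mm above the worktop at rest. It moves with the tab.
- lid (a joint): Lid hinge angle in rad: 0 closed and latched; about 0.95 where the spring lifter leaves the freed lid (it rises within 2 s); 1.95 fully open at its stop, leaning back past vertical. Above 0.95 only its weight (60 g) and light damping resist. Past 1.57 it falls slowly open by its own weight; released below that it sinks back to 0.95.
- lid_edge (a point): Middle of the lid's front edge, half way through its thickness; moves with the lid. The lid is a plate 6 mm thick, 120 mm wide (y), 115 mm from hinge axis to the centre of its rolled front edge (radius 4 mm). In its middle a 20 mm wide latch tongue stands out 9 mm farther. With the lid sprung up the point is at case x = -0.009, z = 0.138.
- lid_hinge (a point): Middle of the lid's hinge axis, fixed on the case at case x = +0.058, z = 0.044; the axis runs along case y. With value q of the lid joint, lid_edge lies 0.115*cos(q) in front of it (case -x) and 0.115*sin(q) above it.
- specimen_a: Black resin-mounted specimen, a disc 30 mm across and 16 mm high, loose in the case's left (+y) cell, hidden while the lid is closed. Origin: centre of its underside.
- specimen_b: Black resin-mounted specimen, a disc 25 mm across and 13 mm high, loose in the case's right (-y) cell, hidden while the lid is closed. Origin: centre of its underside.
- lens_can: Bystander: grey screw canister with a black cap, 38 mm across and 54 mm high, standing loose to the left (+y) of the case. Origin: centre of its underside.
- slide_box: Bystander: small cardboard slide box, beige with a grey-green cover, 82 x 30 mm and 36 mm high, lying loose to the right (-y) of the case. Origin: centre of its underside, long side along its y.

How it is judged:
By the outcome, as a careful person would: the job done as asked, in the order asked, and still so for the second after the job is handed in, with the robot touching nothing.
It also fails if it takes over 38 s, if anything falls off the work surface, if the arm or the gripper's body presses on something with over 40 N, if the wrist force passes 120 N, or if a joint passes its speed limit or range.

ROBOT

A 6-joint arm with a two-finger parallel gripper is mounted at the origin on a cart in front of the work surface, level with it; the furniture and walls round the work are solid. World frame = base frame: x ahead of the robot, y to its left, z up, the work surface at z = 0. Lengths are in mm, angles in rad, forces in N, time in s.
With the tool pointing down it reaches from about 275 to 750 mm from the base axis. Payload 10.2 kg.
Tool frame: the origin (TCP) lies between the finger pads; the fingertips stand 11 mm ahead of it and the grasp point (between the pads) lies 8 mm behind it (ctrl.nose_length is the distance from the TCP to the fingertips, in mm); x points along the fingers, y is the direction in which the jaws open and shut, and the axes are right-handed (so a half turn about x gives the same grasp; the last joint's range is limited). The gripper opens to 85 mm and grips with 20 to 120 N. Pads are 22 mm wide; open, the fingers measure 114 mm over their backs; the gripper's body (76 mm by 85 mm) begins 54 mm behind the grasp point. The pads swing forward as they close: fully open they stand 13 mm farther back than shut.
Start: joints at [1.116, 0.313, 1.498, -0, 1.331, -0.223], TCP at [120.621, 510.962, 242.294] pointing down, gripper open.
Joint ranges: [-2.94, 2.94], [-0.97, 2.17], [0.19, 2.56], [-1.23, 4.37], [0.02, 3.11], [-2.88, 2.88]. Speed limits (rad/s): [2.39, 2.39, 3.01, 3.14, 3.14, 3.14].

INTERFACE

Orientations are given as a unit quaternion [w, x, y, z].
In Python, from rig import ctrl, capture, ticket gives the robot as it stands.
- The arm moves only by the tool step_arm, never from a script. Its argument "commands" is a list of rows, each a list of 2 entries, a list of its own where there are three numbers: the shift along the world's x, y, z normalised to -1 to 1, where 1 is 0.04 m, then the turn about the world's z normalised to -1 to 1, where 1 is 180 degrees. A call has 1 to 5 rows; each row shifts and turns the commanded pose from where the row before left it; what a row does not reach is not made up. A row lasts 1/10 s, in which the tool goes at most 50 mm and 8.59 degrees, less where a joint would pass 70% of its speed; a pose out of reach is approached as far as the arm can. A call with a number of a shift or a turn outside -1 to 1 is refused whole. A call with a gripper value outside its range is refused whole. "gripper" is the closure, from -1 (fully open) to 1 (shut), so that 0 is half open, set as the call begins (left out, the last holds). The fingers move at their own pace and stop on an object; "force" is the grip in N (left out, the last holds). Time passes only in rows, so rows that do not move let the fingers close. It gives the time, the measured TCP pose, the force and the opening at its end, in the units of the state.
- ctrl.sense(): the state, without advancing time (a new reading comes with each control period).
- capture(name): name is "scene" or "top" or "wrist"; returns a dict with "image" (420x560x3 uint8, blue, green, red), "fov_y" (degrees; the focal length in pixels is half the picture's height over the tangent of half this angle, whatever the lens; pixels are square), "cx", "cy" (the principal point, pixels), "origin" and "orientation" of the camera in the world. Camera axes: x right, y down, z forward; pixel columns grow to the right and rows downward; lengths in mm; the calibration is good to about 2 mm. A picture is of the moment at which its call begins. There is no depth.
- ticket.finish_job(): hands the job in, once; it reports no verdict.
The state is a dict: "time_s": time; "joints": joint angles; "dq": joint speeds; "tau": joint torques, N m; "eef_pos": TCP position; "ee_rot": TCP orientation; "force": force on the tool from outside, world axes, zero at the start; "wrist_torque": the same for the moment, N m; "grip_width": opening from 0.0 (shut) to 1.0 (fully open).
Only numpy, scipy, OpenCV 4.12 (cv2) and the standard library are available. Lean on these libraries where they do the work, as an engineer would, in place of code of your own. Each camera call takes 0.05 s, during which the arm holds its last target.

## Working session

There is one attempt and no reset: what is moved stays moved. The work goes in short steps, Python scripts to look and compute and a tool call to move; the robot and the scene stay as the last step left them, time stands still between calls to the robot, and variables do not carry over. Pictures are saved under pics/ and viewed, and the job is handed in when it is done.

Besides the shell and the picture viewer there is one more tool, called after ">>>" as name([rows], argument=value, ...), one row to a line, values as JSON. step_arm: Moves the arm, as the interface text tells. Its arguments: {"type":"object","properties":{"commands":{"type":"array","items":{"type":"array"}},"gripper":{"type":"number"},"force":{"type":"number"}},"required":["commands"]}

```bash
mkdir -p pics; ls; cat > h.py <<'E'
import numpy as np, cv2
from rig import ctrl, capture, ticket
from scipy.spatial.transform import Rotation as R
def cam(n,f):
    c=capture(n); cv2.imwrite('pics/'+f,c['image']); return c
def ray(c,u,v):
    f=c['image'].shape[0]/2/np.tan(np.radians(c['fov_y']/2))
    q=c['orientation']; r=R.from_quat([q[1],q[2],q[3],q[0]])
    return np.array(c['origin']),r.apply([(u-c['cx'])/f,(v-c['cy'])/f,1])
def onz(c,u,v,z):
    o,d=ray(c,u,v); return o+d*(z-o[2])/d[2]
def proj(c,p):
    f=c['image'].shape[0]/2/np.tan(np.radians(c['fov_y']/2))
    q=c['orientation']; r=R.from_quat([q[1],q[2],q[3],q[0]])
    x=r.inv().apply(np.array(p)-c['origin']); return c['cx']+f*x[0]/x[2],c['cy']+f*x[1]/x[2]
E
python3 - <<'E'
from h import *
import pickle
d={}
for n in('top','scene','wrist'):
    d[n]=cam(n,n+'0.png'); print(n,[d[n][k] for k in('fov_y','cx','cy','origin','orientation')])
pickle.dump(d,open('c0.pkl','wb'))
print(ctrl.sense(),ctrl.nose_length)
E
```

```text
pics
top [56.57169472103923, 275.20936223610875, 208.25535878888198, array([432.61092503, -72.15368799, 917.02606348]), array([ 0.05516407, -0.69446507,  0.71453568, -0.06414015])]
scene [50.52524355172888, 280.13372741487655, 204.12586543362076, array([ 95.592977  , 376.81411222, 603.24848514]), array([ 0.18047339, -0.36005052,  0.82770518, -0.39076479])]
wrist [70.5742136884155, 281.7872502808231, 209.10091752088263, array([ 52.70364841, 527.26647685, 372.79834337]), array([0.10897694, 0.77646542, 0.6148045 , 0.08509355])]
{'time_s': 0.15, 'joints': array([ 1.11559877e+00,  3.13320502e-01,  1.49823881e+00,  1.96760643e-05,
        1.33100385e+00, -2.23385796e-01]), 'dq': array([ 2.86990760e-03, -2.48185180e-04, -3.03433136e-03,  4.36265933e-04,
        1.50212956e-04, -3.27075693e-05]), 'tau': array([ 1.80775245e-03, -4.12370539e+01, -2.59792936e+01, -1.41640467e-04,
        3.29613868e-03, -2.39295849e-05]), 'eef_pos': array([120.5350668 , 510.79582867, 241.87597689]), 'ee_rot': array([ 0.70224155,  0.08145477,  0.70248269, -0.0820974 ]), 'force': array([-0.58389592,  0.5843312 , -0.2356139 ]), 'wrist_torque': array([-0.01735519, -0.00999903, -0.01899481]), 'grip_width': 0.9986417076496703} 11.0
```

View pics/top0.png

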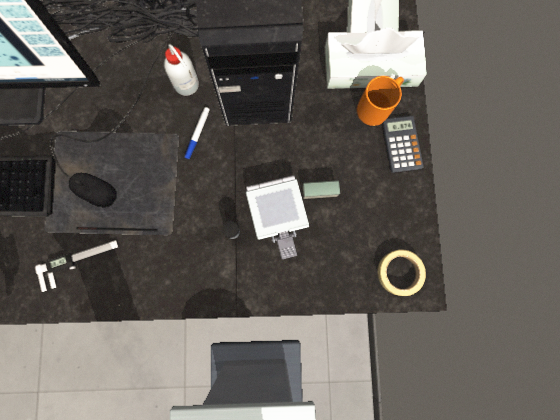

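View pics/scene0.png

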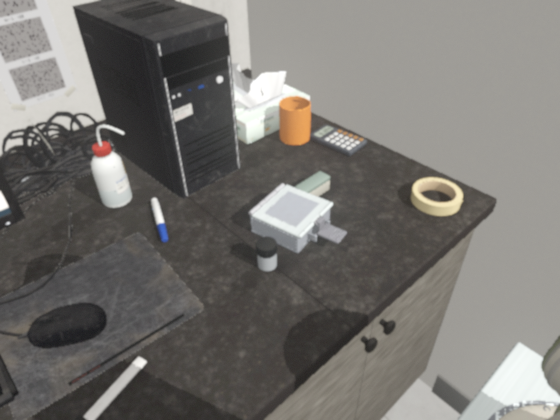

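The top view shows the white lid around (278,208), the tab at (288,245), the canister at (232,230) and the slide box at (321,190). The scene view agrees. I'll zoom in on the case.

```bash
python3 - <<'E'
from h import *
import pickle
d=pickle.load(open('c0.pkl','rb'))
t=d['top'];s=d['scene']
a=cv2.resize(t['image'][165:270,215:350],None,fx=5.5,fy=5.5,interpolation=cv2.INTER_CUBIC);cv2.imwrite('pics/topz.png',a)
a=cv2.resize(s['image'][165:280,235:360],None,fx=5,fy=5,interpolation=cv2.INTER_CUBIC);cv2.imwrite('pics/scz.png',a)
g=t['image'].min(axis=2); m=(g>170).astype(np.uint8)
n,l,st,ce=cv2.connectedComponentsWithStats(m[170:250,235:320])
i=1+np.argmax(st[1:,4]);
cs,_=cv2.findContours((l==i).astype(np.uint8),cv2.RETR_EXTERNAL,cv2.CHAIN_APPROX_NONE)
r=cv2.minAreaRect(max(cs,key=len));b=cv2.boxPoints(r)+[235,170];print(b,r)
for p in b: print(onz(t,p[0],p[1],45))
E
```

```text
[[244.64707088 187.58823395]
 [295.941185   174.76470947]
 [310.05883026 231.23529816]
 [258.7647171  244.05882263]] ((42.35295104980469, 39.411766052246094), (58.20854949951172, 52.872764587402344), 75.96376037597656)
[631.00034669 -17.03046989  45.        ]
[ 658.02819062 -135.46617674   45.        ]
[ 526.65718732 -162.18833674   45.        ]
[501.17855256 -46.40483854  45.        ]
```

View pics/topz.png

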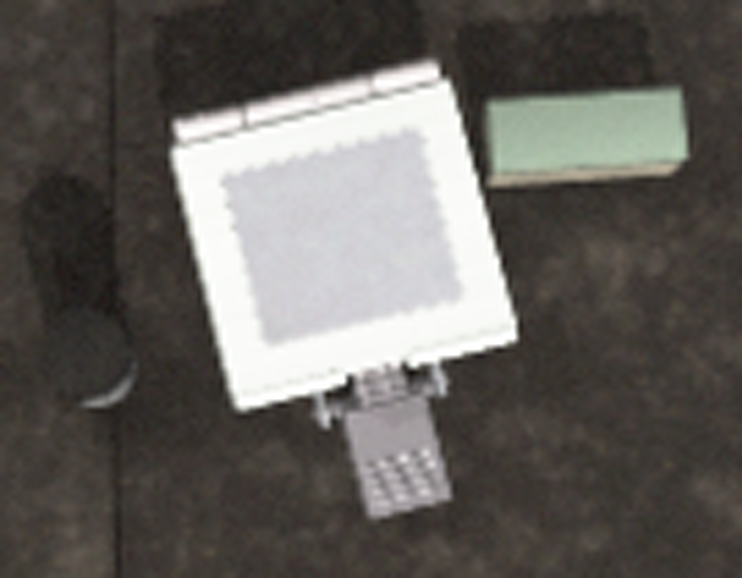

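View pics/scz.png

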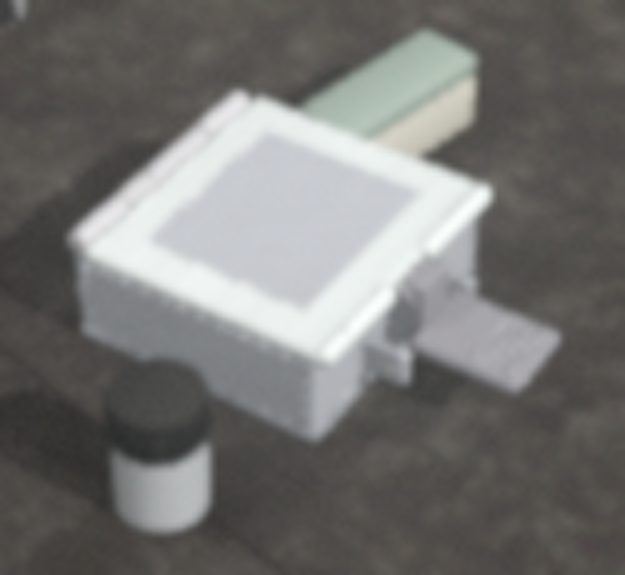

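```bash
python3 - <<'E'
from h import *
import pickle
from scipy.optimize import least_squares
d=pickle.load(open('c0.pkl','rb'))
t=d['top'];s=d['scene']
T=lambda x,y:(215+(x+.5)/5.5-.5,165+(y+.5)/5.5-.5)
S=lambda x,y:(235+(x+.5)/5-.5,165+(y+.5)/5-.5)
obs=[(t,T(240,410),(-61,60,44)),(t,T(517,340),(-61,-60,44)),(t,T(370,518),(-116,18,30)),(t,T(452,497),(-116,-18,30)),
(s,S(328,358),(-61,60,46)),(s,S(492,192),(-61,-60,46)),(s,S(520,390),(-116,18,30)),(s,S(561,340),(-116,-18,30)),(s,S(318,438),(-55,60,0))]
def w(p,l):
    c,si=np.cos(p[2]),np.sin(p[2]); return np.array([p[0]+c*l[0]-si*l[1],p[1]+si*l[0]+c*l[1],l[2]])
for sel in(obs[:4],obs[4:],obs):
    f=lambda p:np.ravel([np.subtract(proj(c,w(p,l)),uv) for c,uv,l in sel])
    r=least_squares(f,[580,-90,0.2],x_scale=[10,10,.1]);print(r.x.round(3),r.fun.round(1))
p=r.x
for l in((-102,0,30),(58,0,44),(-9,0,138)):print(l,w(p,l))
for c,u,l in((t,T(587,125),36),(t,T(92,352),54)):print(onz(c,*u,l))
E
```

```text
[ 5.84664e+02 -8.91280e+01  2.19000e-01] [-0.7  0.1  0.7 -0.2 -0.2  0.1  0.3 -0. ]
[ 5.85665e+02 -9.00180e+01  2.01000e-01] [ 0.1  0.7  1.1 -0.1 -0.9 -0.5  0.5 -1.3 -0.8  1.2]
[ 5.85365e+02 -8.96920e+01  2.08000e-01] [-0.8 -0.4  0.7 -0.1 -0.6 -0.2 -0.  -0.1  0.4  0.8  1.  -0.2 -0.6 -0.6
  0.7 -1.4 -0.5  1.3]
(-102, 0, 30) [ 485.56160178 -110.7439945    30.        ]
(58, 0, 44) [642.11663376 -77.72094251  44.        ]
(-9, 0, 138) [576.55921412 -91.54934553 138.        ]
[ 628.89330778 -193.72353165   36.        ]
[536.52116664  13.48335696  54.        ]
```

```bash
python3 - <<'E'
from h import *
q=[ 0.70224155,  0.08145477,  0.70248269, -0.0820974 ]
print(R.from_quat([q[1],q[2],q[3],q[0]]).as_matrix().round(3))
E
```

```text
[[-0.     0.23   0.973]
 [-0.001  0.973 -0.23 ]
 [-1.    -0.001 -0.   ]]
```

View pics/wrist0.png

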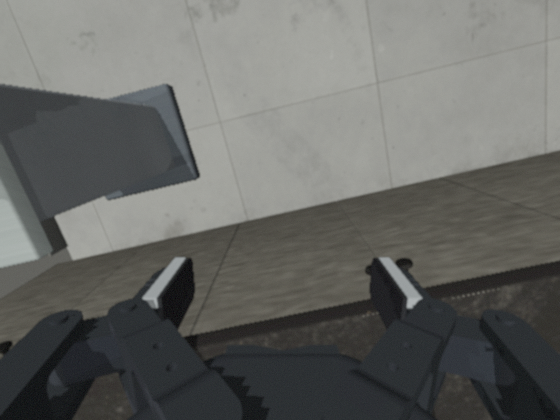

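The wrist view shows the open fingers and the floor, with nothing near them. I'll approach with the fingers shut and the camera turned to the robot's side.

>>> step_arm([
  [[0.25,-0.43,0],0.047],
  [[0.5,-0.86,0],0.047],
  [[0.5,-0.86,0],0.047],
  [[0.5,-0.86,0],0],
  [[0.5,-0.86,0],0],
], gripper=1)

```text
time_s: 0.65
eef_pos: [210.4, 355.7, 242.2]
ee_rot: [0.703, -0.073, 0.703, 0.073]
force: [0.9, -0.0, 0.8]
grip_width: 0.14
```

>>> step_arm([
  [[0.5,-0.86,0],0],
  [[0.5,-0.86,0],0],
  [[0.5,-0.86,0],0],
  [[0.5,-0.86,0],0],
  [[0.5,-0.86,0],0],
])

```text
time_s: 1.15
eef_pos: [310.5, 183.7, 242.3]
ee_rot: [0.703, -0.073, 0.703, 0.073]
force: [0.2, 1.2, 0.1]
grip_width: 0.0
```

>>> step_arm([
  [[0.5,-0.86,0],0],
  [[0.5,-0.86,0],0],
  [[0.5,-0.86,0],0],
  [[0.5,-0.86,0],0],
  [[0,0,0],0],
])

```text
time_s: 1.65
eef_pos: [391.6, 44.5, 242.1]
ee_rot: [0.703, -0.072, 0.704, 0.071]
force: [-0.2, -0.2, 0.2]
grip_width: 0.0
```

>>> step_arm([
  [[0.45,-0.78,0],0],
  [[0.45,-0.78,-0.5],0],
  [[0.45,-0.78,-0.6],0],
  [[0.45,-0.78,-0.6],0],
  [[0.45,-0.78,-0.6],0],
])

```text
time_s: 2.15
eef_pos: [480.5, -109.0, 149.3]
ee_rot: [0.703, -0.073, 0.703, 0.073]
force: [1.1, 1.5, 0.1]
grip_width: -0.003
```

>>> step_arm([
  [[0,0,0],0],
  [[0,0,0],0],
])

```text
time_s: 2.35
eef_pos: [479.8, -108.0, 149.8]
ee_rot: [0.703, -0.072, 0.704, 0.073]
force: [-0.3, 0.3, 0.4]
grip_width: -0.001
```

```bash
python3 - <<'E'
from h import *
import pickle
d={}
for n in('wrist','scene'):
    d[n]=cam(n,n+'1.png')
pickle.dump(d,open('c1.pkl','wb'))
s=ctrl.sense();print(s['eef_pos'],s['joints'],s['force'])
for n in d:
    print(n,proj(d[n],(485.6,-110.7,30)),proj(d[n],s['eef_pos']-[0,0,11]))
a=d['scene']['image'][115:290,200:400]; cv2.imwrite('pics/sc1z.png',cv2.resize(a,None,fx=3.4,fy=3.4,interpolation=cv2.INTER_CUBIC))
E
```

```text
[ 480.04163359 -107.43885216  151.03463667] [-4.58950924e-01  3.35839097e-01  1.72153464e+00  1.91646593e-04
  1.08344716e+00 -2.23780218e+00] [-0.03297029 -0.11526545 -0.46043865]
wrist (np.float64(276.907957171827), np.float64(212.97718004920517)) (np.float64(282.0431665507482), np.float64(264.4362328107719))
scene (np.float64(336.2476433348944), np.float64(233.6343147981735)) (np.float64(341.36331026988483), np.float64(189.06443020019495))
```

View pics/wrist1.png

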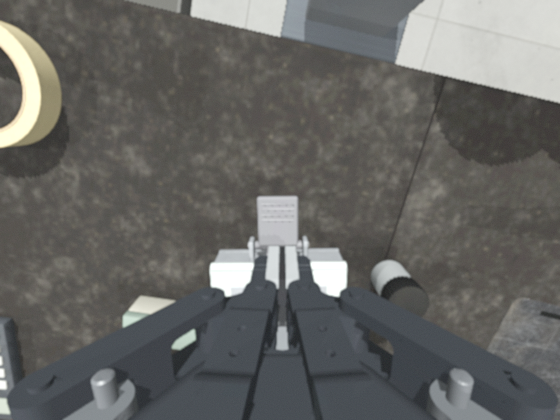

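View pics/sc1z.png

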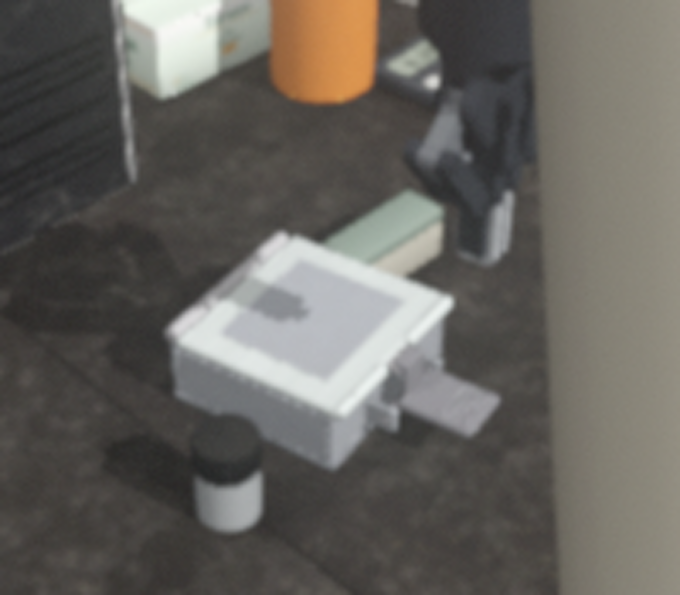

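The wrist view shows the pad centred at about (278,212), within 2 px of the prediction. The canister and slide box are undisturbed. Next I descend.

>>> step_arm([
  [[0.06,-0.09,-0.3],0],
  [[0,0,-0.6],0],
  [[0,0,-0.7],0],
  [[0,0,-0.5],0],
  [[0,0,-0.2],0],
])

```text
time_s: 2.95
eef_pos: [481.7, -111.2, 56.7]
ee_rot: [0.703, -0.073, 0.704, 0.074]
force: [-0.0, -0.1, 1.2]
grip_width: 0.001
```

>>> step_arm([
  [[0,0,0],0],
  [[0,0,0],0],
])

```text
time_s: 3.15
eef_pos: [483.0, -112.1, 59.2]
ee_rot: [0.704, -0.073, 0.703, 0.073]
force: [0.3, -0.3, 0.4]
grip_width: 0.002
```

>>> step_arm([
  [[0,0,-0.2],0],
  [[0,0,-0.15],0],
  [[0,0,-0.1],0],
  [[0,0,-0.05],0],
  [[0,0,0],0],
])

```text
time_s: 3.65
eef_pos: [482.2, -112.1, 38.2]
ee_rot: [0.703, -0.073, 0.704, 0.073]
force: [-2.8, -0.4, 3.6]
grip_width: -0.0
```

>>> step_arm([
  [[0,0,-0.06],0],
  [[0,0,0],0],
])

```text
time_s: 3.85
eef_pos: [482.4, -112.1, 35.9]
ee_rot: [0.703, -0.073, 0.703, 0.073]
force: [-5.0, -1.6, 4.7]
grip_width: -0.0
```

>>> step_arm([
  [[0,0,-0.06],0],
  [[0,0,0],0],
])

```text
time_s: 4.05
eef_pos: [482.4, -112.1, 33.5]
ee_rot: [0.703, -0.073, 0.703, 0.073]
force: [-3.9, -1.4, 4.9]
grip_width: -0.003
```

>>> step_arm([
  [[0,0,-0.05],0],
  [[0,0,0],0],
])

```text
time_s: 4.25
eef_pos: [482.4, -112.2, 32.3]
ee_rot: [0.703, -0.073, 0.703, 0.073]
force: [-8.0, -0.2, 13.7]
grip_width: -0.0
```

```bash
python3 - <<'E'
from h import *
c=cam('scene','scene2.png');s=ctrl.sense();print(s['eef_pos'],s['force'])
a=c['image'][115:290,200:400]; cv2.imwrite('pics/sc2z.png',cv2.resize(a,None,fx=3.4,fy=3.4,interpolation=cv2.INTER_CUBIC))
E
```

```text
[ 482.44584694 -112.13614316   32.31156634] [-8.36485109 -0.16284232 13.5834555 ]
```

View pics/sc2z.png

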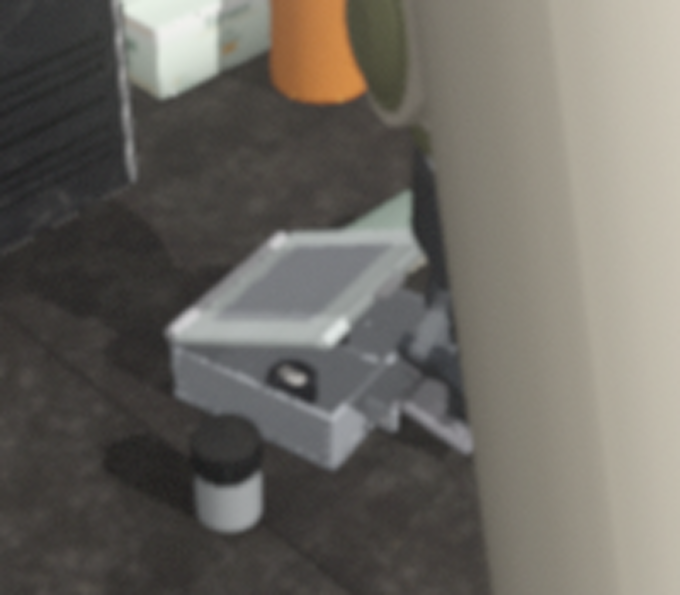

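The tab is at its stop (13.6 N) and the lid is rising. I let go by lifting and moving back clear of the lid.

>>> step_arm([
  [[0,0,0.3],0],
  [[-0.3,-0.06,0.4],0],
  [[-0.6,-0.12,0.4],0],
  [[-0.6,-0.12,0.5],0],
  [[-0.3,-0.06,0.5],0],
])

```text
time_s: 4.8
eef_pos: [409.3, -126.4, 116.3]
ee_rot: [0.703, -0.073, 0.703, 0.073]
force: [0.4, -0.4, -0.1]
grip_width: -0.004
```

>>> step_arm([
  [[0,0,0.6],0],
  [[0,0,0.5],0],
  [[0,0,0],0],
  [[0,0,0],0],
  [[0,0,0],0],
])

```text
time_s: 5.3
eef_pos: [410.2, -126.1, 158.6]
ee_rot: [0.703, -0.073, 0.704, 0.073]
force: [-0.8, -0.7, -0.1]
grip_width: 0.001
```

>>> step_arm([
  [[0,0,0],0],
  [[0,0,0],0],
  [[0,0,0],0],
  [[0,0,0],0],
  [[0,0,0],0],
])

```text
time_s: 5.8
eef_pos: [410.5, -126.4, 159.5]
ee_rot: [0.703, -0.073, 0.703, 0.073]
force: [-0.7, 0.6, 0.4]
grip_width: -0.002
```

```bash
python3 - <<'E'
from h import *
c=cam('scene','scene3.png');s=ctrl.sense();print(s['eef_pos'],s['force'])
p=(585.3,-89.5)
cc,si=np.cos(.21),np.sin(.21)
w=lambda x,y,z:(p[0]+cc*x-si*y,p[1]+si*x+cc*y,z)
a=c['image'].copy()
for l in((-9,0,138),(-9,60,138),(-9,-60,138)):
    u=proj(c,w(*l));print(l,w(*l),u);cv2.circle(a,(int(round(u[0])),int(round(u[1]))),1,(0,0,255),-1)
a=a[115:290,200:400]; cv2.imwrite('pics/sc3z.png',cv2.resize(a,None,fx=3.4,fy=3.4,interpolation=cv2.INTER_CUBIC))
E
```

```text
[ 410.51902395 -126.43866711  159.48829428] [ 0.3051179  -0.1064516   0.21293473]
(-9, 0, 138) (np.float64(576.4977217674826), np.float64(-91.3761390986149), 138) (np.float64(295.596620392127), np.float64(170.66151253623528))
(-9, 60, 138) (np.float64(563.9901277767167), np.float64(-32.694284215166), 138) (np.float64(276.394173416335), np.float64(186.94794501827093))
(-9, -60, 138) (np.float64(589.0053157582486), np.float64(-150.0579939820638), 138) (np.float64(313.1035812900385), np.float64(155.8130957178515))
```

View pics/sc3z.png

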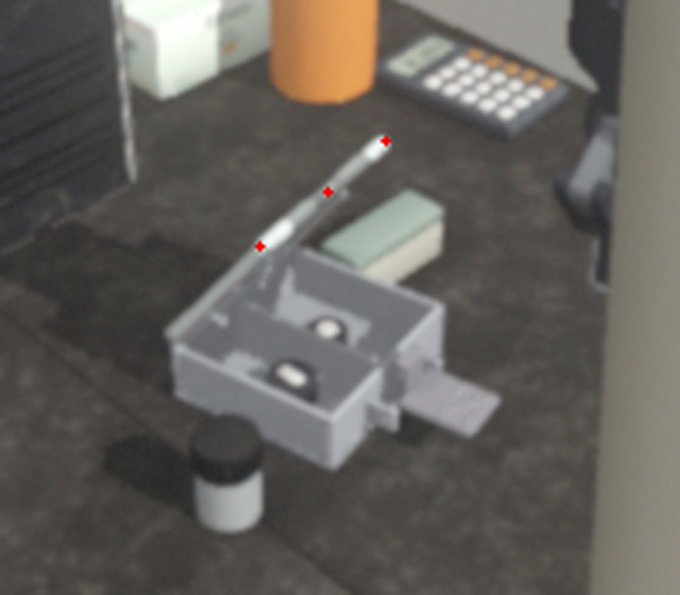

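The lid has sprung up and its edge matches the predicted 0.95 rad points. Both specimens are in the case. Next I lower the fingers and move to just in front of the lid edge.

>>> step_arm([
  [[0,0,-0.4],0],
  [[0.4,0.085,-0.36],0],
  [[0.8,0.17,0],0],
  [[0.8,0.17,0],0],
  [[0.8,0.17,0],0],
])

```text
time_s: 6.35
eef_pos: [523.7, -102.3, 129.0]
ee_rot: [0.703, -0.073, 0.703, 0.073]
force: [-0.1, -0.6, 0.1]
grip_width: 0.002
```

>>> step_arm([
  [[0.4,0.085,0],0],
  [[0,0,0],0],
  [[0,0,0],0],
])

```text
time_s: 6.65
eef_pos: [537.9, -99.2, 128.8]
ee_rot: [0.703, -0.073, 0.704, 0.073]
force: [-0.1, -0.1, 0.6]
grip_width: -0.004
```

```bash
python3 - <<'E'
from h import *
c=cam('scene','scene4.png');s=ctrl.sense();d=s['eef_pos']-[585.3,-89.5,0]
print(s['eef_pos'],s['force'],d[0]*.978+d[1]*.208,-d[0]*.208+d[1]*.978)
a=c['image'][95:270,200:400]; cv2.imwrite('pics/sc4z.png',cv2.resize(a,None,fx=3.4,fy=3.4,interpolation=cv2.INTER_CUBIC))
E
```

```text
[537.71390023 -99.31840003 128.94488987] [-0.32748097 -0.52994751 -0.92812339] -48.58143278171531 0.2955135210269475
```

View pics/sc4z.png

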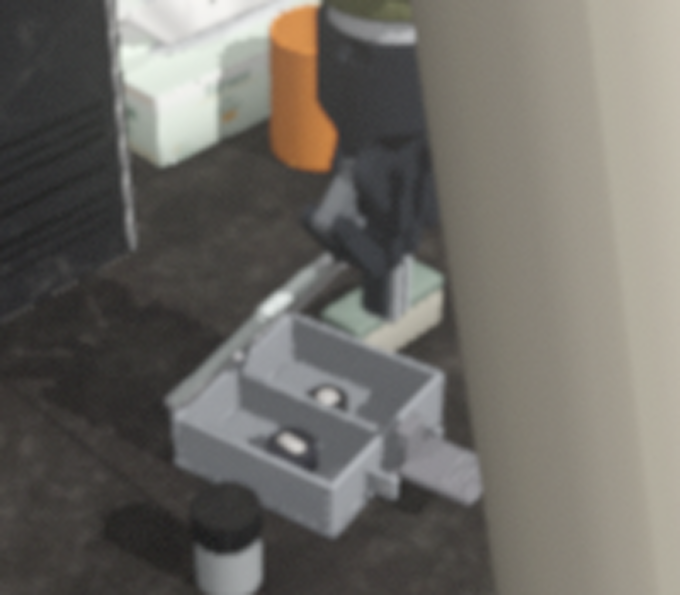

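>>> step_arm([
  [[0.2,0.042,0.08],0],
  [[0.2,0.042,0],0],
  [[0.2,0.042,0],0],
  [[0.2,0.042,0],0],
  [[0.2,0.042,0.05],0],
])

```text
time_s: 7.2
eef_pos: [579.1, -90.6, 134.1]
ee_rot: [0.703, -0.073, 0.704, 0.073]
force: [-0.4, -0.5, 0.2]
grip_width: -0.0
```

>>> step_arm([
  [[0.2,0.042,0.05],0],
  [[0.2,0.042,0.05],0],
  [[0.2,0.042,0.05],0],
  [[0.2,0.042,0.05],0],
  [[0.2,0.042,0],0],
])

```text
time_s: 7.7
eef_pos: [619.3, -82.3, 142.7]
ee_rot: [0.704, -0.073, 0.703, 0.073]
force: [-0.7, 0.2, 0.8]
grip_width: 0.004
```

```bash
python3 - <<'E'
from h import *
c=cam('scene','scene5.png');s=ctrl.sense();d=s['eef_pos']-[585.3,-89.5,0]
print(s['eef_pos'],s['force'],d[0]*.978+d[1]*.208,-d[0]*.208+d[1]*.978)
a=c['image'][95:270,200:400]; cv2.imwrite('pics/sc5z.png',cv2.resize(a,None,fx=3.4,fy=3.4,interpolation=cv2.INTER_CUBIC))
E
```

```text
[620.0073911  -82.1080782  142.38761262] [0.48858207 0.39631959 0.49357984] 35.48134822558093 0.010162168825810447
```

View pics/sc5z.png

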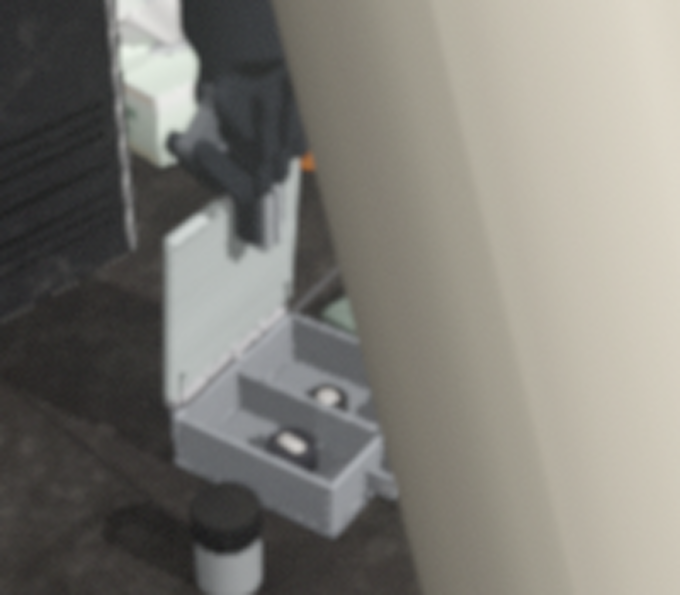

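The lid is now near vertical with the fingertips on its inner face. I keep going slowly.

>>> step_arm([
  [[0.15,0.032,0],0],
  [[0.15,0.032,0],0],
  [[0.12,0.026,0],0],
  [[0.12,0.026,0],0],
  [[0.1,0.021,0],0],
])

```text
time_s: 8.25
eef_pos: [644.5, -76.9, 142.2]
ee_rot: [0.703, -0.073, 0.703, 0.073]
force: [0.4, -0.2, 0.8]
grip_width: -0.001
```

>>> step_arm([
  [[0.1,0.021,0],0],
  [[0,0,0],0],
  [[0,0,0],0],
  [[0,0,0],0],
  [[0,0,0],0],
])

```text
time_s: 8.75
eef_pos: [648.0, -76.2, 142.4]
ee_rot: [0.703, -0.073, 0.703, 0.073]
force: [-0.2, -0.4, 0.1]
grip_width: -0.001
```

>>> step_arm([
  [[0,0,0],0],
  [[0,0,0],0],
  [[0,0,0],0],
  [[0,0,0],0],
  [[0,0,0],0],
])

```text
time_s: 9.25
eef_pos: [648.1, -76.1, 142.3]
ee_rot: [0.703, -0.073, 0.703, 0.073]
force: [-0.5, -0.7, 0.0]
grip_width: -0.003
```

```bash
python3 - <<'E'
from h import *
c=cam('scene','scene6.png');s=ctrl.sense();d=s['eef_pos']-[585.3,-89.5,0]
print(s['eef_pos'],s['force'],d[0]*.978+d[1]*.208,-d[0]*.208+d[1]*.978)
a=c['image'][95:270,200:400]; cv2.imwrite('pics/sc6z.png',cv2.resize(a,None,fx=3.4,fy=3.4,interpolation=cv2.INTER_CUBIC))
E
```

```text
[648.09396665 -76.1027391  142.28121651] [-0.00439081 -0.62977703 -0.50418881] 64.1991296477064 0.04137609656545749
```

View pics/sc6z.png

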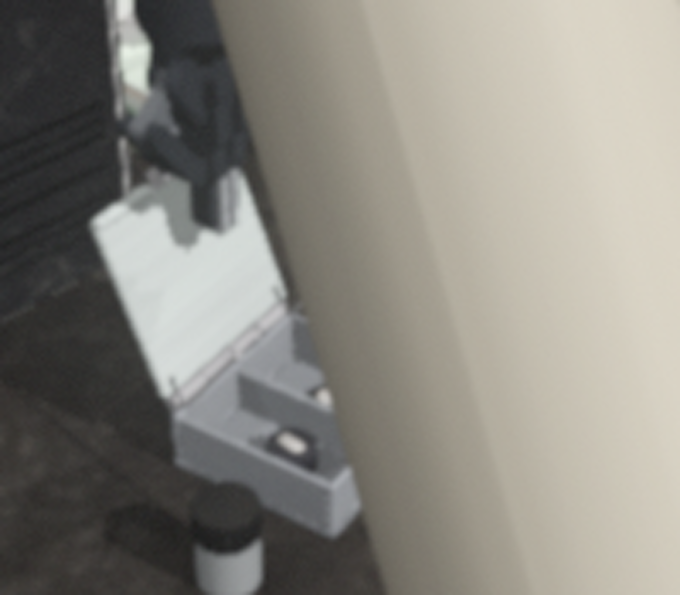

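The lid is leaning back, apparently at its stop and clear of the fingers. I withdraw and check.

>>> step_arm([
  [[-0.3,-0.063,0.2],0],
  [[-0.7,-0.147,0.5],0],
  [[-0.8,-0.17,0.6],0],
  [[-0.8,-0.17,0.6],0],
  [[-0.8,-0.17,0.6],0],
])

```text
time_s: 9.8
eef_pos: [510.8, -105.0, 243.2]
ee_rot: [0.703, -0.073, 0.703, 0.073]
force: [0.1, 1.2, 0.7]
grip_width: 0.002
```

>>> step_arm([
  [[-0.8,-0.17,0],0],
  [[-0.8,-0.17,0],0],
  [[-0.4,-0.08,0],0],
  [[0,0,0],0],
  [[0,0,0],0],
])

```text
time_s: 10.3
eef_pos: [432.6, -121.8, 242.6]
ee_rot: [0.704, -0.073, 0.703, 0.073]
force: [-0.2, 0.4, -0.2]
grip_width: 0.002
```

>>> step_arm([
  [[0,0,0],0],
  [[0,0,0],0],
  [[0,0,0],0],
  [[0,0,0],0],
  [[0,0,0],0],
])

```text
time_s: 10.8
eef_pos: [432.2, -121.7, 242.2]
ee_rot: [0.703, -0.073, 0.703, 0.073]
force: [-0.2, -0.7, -0.1]
grip_width: 0.001
```

```bash
python3 - <<'E'
from h import *
s=ctrl.sense();print(s['eef_pos'],s['force'],s['time_s'])
cc,si=np.cos(.21),np.sin(.21);p=(585.3,-89.5)
w=lambda x,y,z:(p[0]+cc*x-si*y,p[1]+si*x+cc*y,z)
for n,(y0,y1,x0,x1) in dict(scene=(95,270,200,400),top=(140,270,200,350)).items():
    c=cam(n,n+'7.png');a=c['image'].copy()
    for q,col in((1.95,(0,0,255)),(1.75,(255,0,0))):
        for y in(-60,60):
            u=proj(c,w(58-115*np.cos(q),y,44+115*np.sin(q)));a[int(round(u[1])),int(round(u[0]))]=col;print(n,q,y,np.round(u,1))
    cv2.imwrite(f'pics/{n}7z.png',cv2.resize(a[y0:y1,x0:x1],None,fx=3.4,fy=3.4,interpolation=cv2.INTER_NEAREST))
E
```

```text
[ 432.22687785 -121.67103111  242.23956974] [-0.24598822 -0.70592227 -0.14198595] 10.8
scene 1.95 -60 [267.  133.8]
scene 1.95 60 [228.  161.3]
scene 1.75 -60 [275.8 134.1]
scene 1.75 60 [236.9 162.2]
top 1.95 -60 [294.4 143.8]
top 1.95 60 [237.3 157. ]
top 1.75 -60 [297.3 152.9]
top 1.75 60 [239.5 166.3]
```

View pics/scene7z.png

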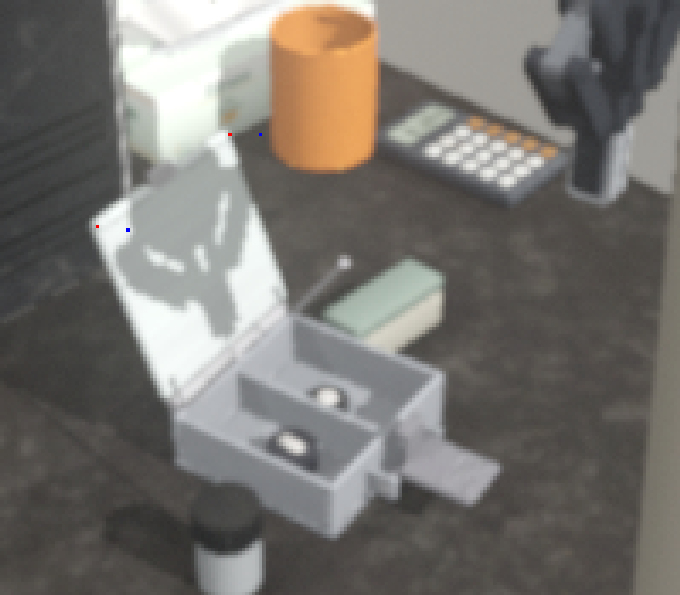

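View pics/top7z.png

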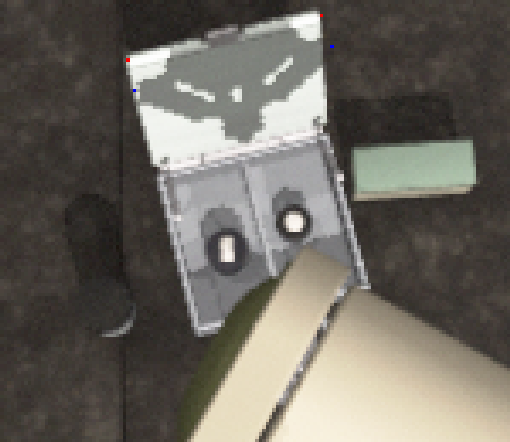

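The lid corners land on the 1.95 rad points in both views. The specimens, canister and slide box are in place, and the arm is touching nothing.

```bash
python3 -c "
from rig import ticket
print(ticket.finish_job())"
```

```text
the job is handed in; nothing more can be done
None
```

The case is open: the lid is fully back at its stop and stayed there after I withdrew the arm. I handed the job in at about 11 s on the robot's clock.

- **Tab:** I pressed it with the shut fingertips down to its stop, where the vertical force was about 14 N, then let go. The lid sprang up to about 0.95 rad by itself.
- **Lid:** I pushed it past vertical with the fingertips, and it fell the rest of the way to its stop.
- **Last checks:** In the scene and top views, the lid's front corners matched the positions for 1.95 rad to about a pixel. Both specimens were still in the case. The canister and slide box looked unmoved, and the arm was clear of everything, with the force reading only noise.
- **Disagreements:** The only one was in the first position fits. The two views differed by about 1 mm and 0.02 rad on where the case sits, which did not matter for the job.

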